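# Bring the chocolate plaque over the cake on a spatula

### The job

Pick up the cranked spatula by its handle, slide its blade under the chocolate plaque on the open-fronted wire stand and lift the plaque off, without touching the plaque with the gripper. Carry it level over the tops of the jar, canister and pan in the middle of the table and finish holding it still on the spatula, squarely over the rectangular cake with its edges in line with the cake's and with a gap of one to two centimetres between the plaque's underside and the cake, where a cook will ease it off: do not put it down or let go. Nothing may touch the cake's fresh glaze, and the other things on the table stay where they are.

Things in the scene. Friction and masses are not known exactly. Their poses are not given: they have to be found in the camera images.
- spatula_grip (a point): Middle of the spatula's black handle, the place to grip. Handle 110 mm long (x, 55 mm either way), 20 mm wide (y), 22 mm high (z); x points to the blade, z up. At the start this point is 45 mm above the table, the blade lies flat on the table and a steel rest (50 mm wide, cheeks 43 mm high) carries the tail, 32 to 54 mm behind this point.
- spatula_blade (a point): Centre of the upper face of the spatula's flat steel blade: 120 mm ahead of spatula_grip (its x) and 42 mm below it. Blade 90 mm long (x, 45 mm either way), 46 mm wide (y), 3 mm thick, level when the handle is level. From the blade's rear end a bent round bar (8 mm thick) climbs to the handle. Axes as spatula_grip.
- spatula: The cranked spatula as a whole, 220 mm long, 190 g, balancing some 50 mm ahead of its origin; origin and axes are those of spatula_grip. Shows no reading while the fingers hold it.
- plaque_centre (a point): Centre (half-way up) of the flat chocolate plaque, a plain dark rectangular tablet 80 mm (its x) by 100 mm (its y) by 8 mm thick (z up), about 85 g, lying loose on the wire stand, not quite centred. It looks the same after a half turn.
- plaque: The chocolate plaque as a whole; origin in the middle of its underside, axes as plaque_centre.
- stand_deck (a point): Middle of the wire stand at the top of its rails (50 mm above the table) on which the plaque lies. Rails along its x, from -63 to +68 mm; the inner two leave 74 mm free between them, 37 mm either side. Under the plaque it is open from end to end but for two cross wires, tops 9 mm above the table. The -x end looks to the robot's side: the blade goes in there, along +x, between the rails.
- stand: The wire stand as a whole, fixed; origin on the table under stand_deck, same axes. Legs under the rails at x = -50 and +55 mm leave 84 mm free.
- cake_top (a point): Middle of the top face of the rectangular layered cake, 70 mm above the table. The top is 80 mm (its x) by 100 mm (its y), the plaque's own size; z up. It stands on a white card (100 by 120 mm) on a low steel pedestal and does not move. It and the stand are at the left and right of the table, which one where changes.
- cake: The rectangular cake with card and pedestal; origin on the table under cake_top, same axes.
- canister: Open steel canister, 68 mm across, 95 mm high, standing loose in the middle of the table between stand and cake; origin under its centre.
- jar: Closed amber glass jar with steel lid, 56 mm across, 110 mm high, standing loose beside the canister; origin under its centre. Tallest thing in the way.
- pan: Steel pan of tartlets, 190 by 180 mm over its rims (x, y), 65 mm high, behind canister and jar; fixed; origin under its centre.
- tart: Round chocolate tart on a paper disc, 90 mm across, 29 mm high, a bystander at one side; origin under its centre.
- ramekin: White ramekin, 84 mm across, 45 mm high, a bystander at one side; origin under its centre.
- tartlet_a: Loose tartlet, 46 mm across, 18 mm high, a bystander at one side; origin under its centre.
- tartlet_b: Another loose tartlet, same size, a bystander at the other side; origin under its centre.

How it is judged:
By the outcome, as a careful person would: the job done as asked, in the order asked, and still so for the second after the job is handed in, while the arm keeps its last pose, push and grip.
It also fails if it takes over 61 s, if anything falls off the work surface, if the arm or the gripper's body presses on something with over 40 N, if the wrist force passes 120 N, or if a joint passes its speed limit or range.

### The arm

A 6-joint arm with a two-finger parallel gripper is mounted at the origin on the work surface. World frame = base frame: x ahead of the robot, y to its left, z up, the work surface at z = 0. Lengths are in m, angles in rad, forces in N, time in s.
With the tool pointing down it reaches from about 0.225 to 0.875 m from the base axis. Payload 3.4 kg.
Tool frame: the origin (TCP) lies at the very end of the fingers, on their centre line; the grasp point (between the pads) lies 19 mm behind it; z points along the fingers, y is the direction in which the jaws open and shut (so a half turn about z gives the same grasp; the last joint's range is limited). The gripper opens to 85 mm and grips with 20 to 120 N. Pads are 22 mm wide; open, the fingers measure 114 mm over their backs; the gripper's body (76 mm by 85 mm) begins 54 mm behind the grasp point. The pads swing forward as they close: fully open they stand 13 mm farther back than shut.
Start: joints at [-1.254, 0.276, 1.505, -0, 1.361, -0.121], TCP at [0.244, -0.521, 0.231] pointing down, gripper open.
Joint ranges: [-2.89, 2.89], [-0.75, 2.08], [0.22, 2.7], [-1.18, 4.32], [0.11, 2.71], [-2.7, 2.7]. Speed limits (rad/s): [2.57, 2.57, 3.14, 3.14, 3.14, 3.14].

### API

Orientations are given as [roll, pitch, yaw] about the fixed x, y, z axes, in that order (R = Rz(yaw) Ry(pitch) Rx(roll)).
In Python, from workcell import r, grip, solve_ik, eyes, workorder, status gives the robot as it stands. Calls block until the motion is done:
- r.reach(position, orientation): joint-space move of the TCP to a pose.
- r.movel(position, ori=None, vel=0.15): straight line of the TCP; ori=None keeps the orientation; vel is the mean speed in m/s.
- r.set_joints(angles): joint-space move.
- grip(opening): opening from 0.0 (shut) to 1.0 (fully open); the grip force is fixed at half the most; returns when the fingers have stopped.
- r.dwell(seconds).
- solve_ik(position, orientation): joint angles nearest the present ones, or None.
- eyes.camera(name): name is "side" or "top"; returns a dict with "img" (384x512x3 uint8, red, green, blue), "z_map" (384x512 float32, m along the optical axis (not along the pixel's ray), 0 where there is no reading), "K" (3x3 intrinsics, pixels), "R" (3x3) and "t" (3): a world point X has camera coordinates R X + t. Camera axes: x right, y down, z forward; pixel columns grow to the right and rows downward; lengths in m; the calibration is good to about 2 mm. A picture is of the moment at which its call begins.
A pose or a line that the arm cannot do raises r.IKError and nothing moves.
- workorder.job_done(): hands the job in, once; it reports no verdict.
Readings, each from a call of its own:
- status.get_clock(): time.
- status.get_qpos(): joint angles.
- status.get_joint_vel(): joint speeds.
- status.get_tau(): joint torques, N m.
- status.get_ee_pos(): TCP position.
- status.get_tool_rot(): TCP orientation.
- status.get_wrist_force(): force on the tool from outside, world axes, zero at the start.
- status.get_wrist_torque(): the same for the moment, N m.
- status.get_grip_width(): opening from 0.0 (shut) to 1.0 (fully open).
Only numpy, scipy, OpenCV 4.12 (cv2) and the standard library are available. Lean on these libraries where they do the work, as an engineer would, in place of code of your own. Each camera call takes 0.05 s, during which the arm holds its last target.

## Working session

There is one attempt and no reset: what is moved stays moved. The work goes in short steps, each a Python script; the robot and the scene stay as the last script left them, time stands still between calls to the robot, and variables do not carry over. Pictures are saved under pics/ and viewed, and the job is handed in when it is done.

```bash
ls; mkdir -p pics; python3 - <<'E'
from workcell import r, grip, solve_ik, eyes, workorder, status
import cv2, numpy as np, pickle
d={}
for n in ("side","top"):
    c=eyes.camera(n); d[n]=c
    cv2.imwrite(f"pics/{n}0.png",cv2.resize(c["img"][:,:,::-1],(800,600),interpolation=cv2.INTER_CUBIC))
    print(n,c["K"].tolist(),c["R"].round(4).tolist(),c["t"].round(4).tolist(),(-c["R"].T@c["t"]).round(3),(c["z_map"]>0).mean())
pickle.dump(d,open("cam0.pkl","wb"))
print(status.get_clock(),status.get_tool_rot(),status.get_grip_width())
E
```

```text
pics
side [[380.7183327105514, 0.0, 253.32787679425348], [0.0, 380.7183327105514, 182.8997595641763], [0.0, 0.0, 1.0]] [[-0.9907, -0.1361, 0.0027], [-0.083, 0.5884, -0.8043], [0.1078, -0.7971, -0.5942]] [0.5863, 0.0969, 1.1544] [0.464 0.943 0.762] 0.9956309000651041
top [[416.2129900266891, 0.0, 258.63690724569386], [0.0, 416.2129900266891, 188.707099231333], [0.0, 0.0, 1.0]] [[0.0179, -0.9998, 0.0092], [-0.9962, -0.0186, -0.0845], [0.0847, -0.0076, -0.9964]] [0.0031, 0.5827, 1.3413] [0.467 0.024 1.386] 0.996124267578125
0.1 [-3.13996404e+00 -1.86302822e-04  4.37792381e-01] 0.9976946362385678
```

View pics/top0.png

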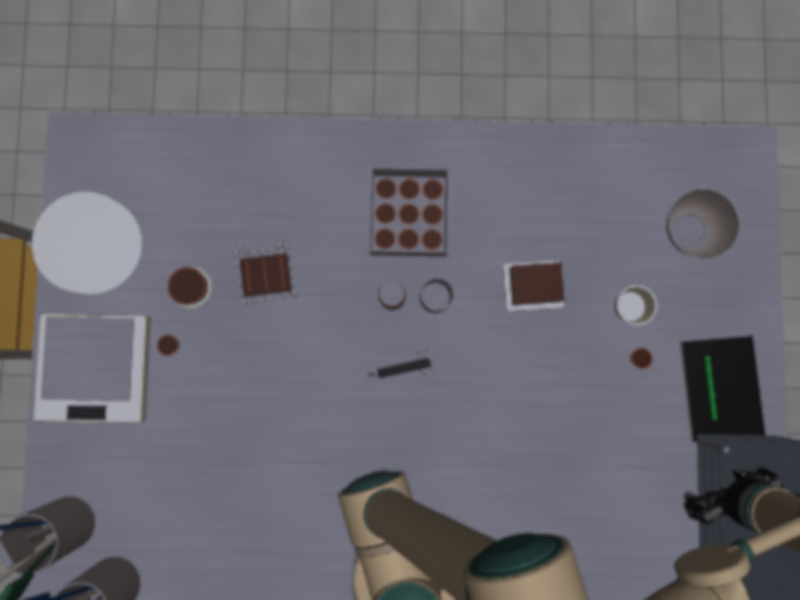

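View pics/side0.png

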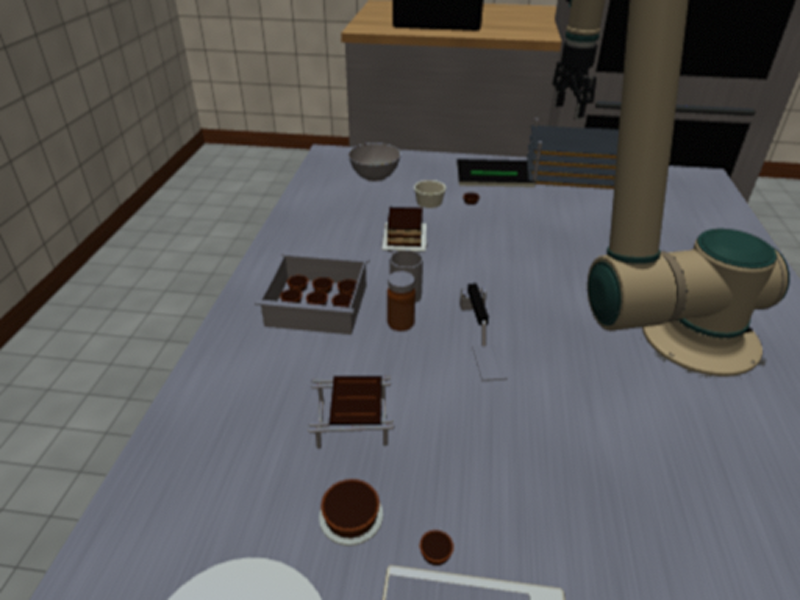

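```bash
cat > h.py <<'E'
import numpy as np, cv2, pickle
def ray(c,u,v,z):
    "pixel (512x384) -> world point on plane height z"
    C=-c["R"].T@c["t"]; d=c["R"].T@np.linalg.solve(c["K"],[u,v,1.0])
    return C+d*(z-C[2])/d[2]
def proj(c,X):
    p=c["R"]@np.asarray(X)+c["t"]; q=c["K"]@p; return q[:2]/q[2]
E
python3 - <<'E'
import pickle,cv2,numpy as np
from h import *
d=pickle.load(open("cam0.pkl","rb"))
def crop(n,x0,y0,w,h,s):
    return cv2.resize(d[n]["img"][y0:y0+h,x0:x0+w,::-1],None,fx=s,fy=s,interpolation=cv2.INTER_NEAREST)
# top: spatula, stand, cake
a=crop("top",140,145,60,55,7);b=crop("top",310,155,60,55,6)
cv2.imwrite("pics/t_stand.png",a);cv2.imwrite("pics/t_cake.png",b)
cv2.imwrite("pics/t_spat.png",crop("top",190,215,100,40,8))
cv2.imwrite("pics/s_spat.png",crop("side",285,170,60,80,7))
cv2.imwrite("pics/s_stand.png",crop("side",190,230,70,60,8))
E
```

```text
(no output)
```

View pics/t_stand.png

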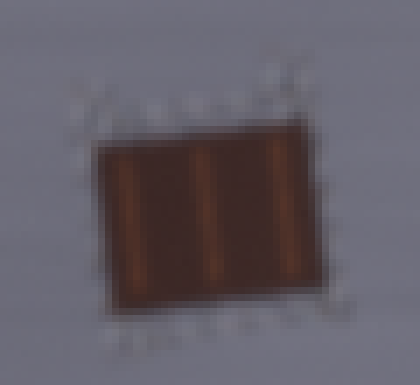

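View pics/t_spat.png

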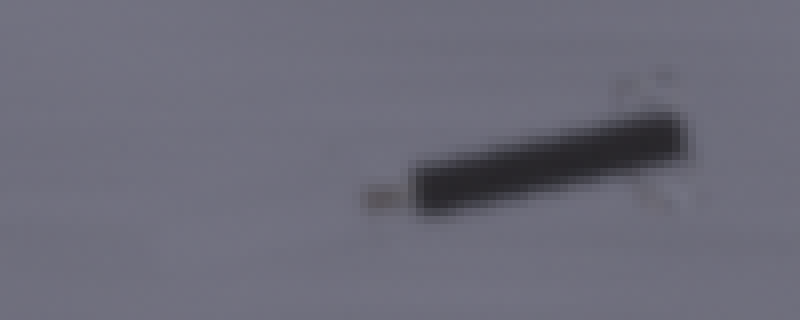

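View pics/s_spat.png

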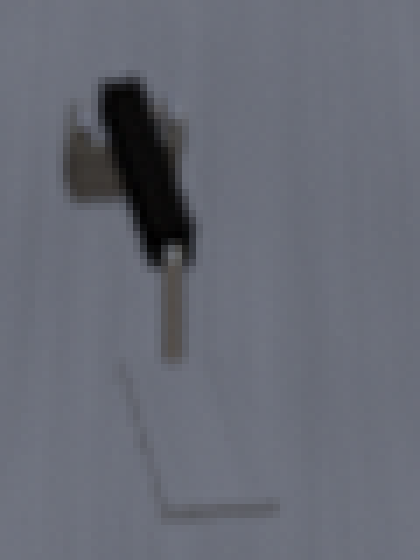

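View pics/s_stand.png

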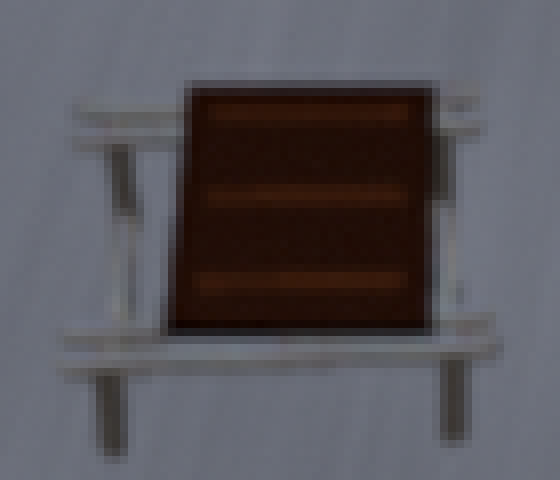

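View pics/t_cake.png

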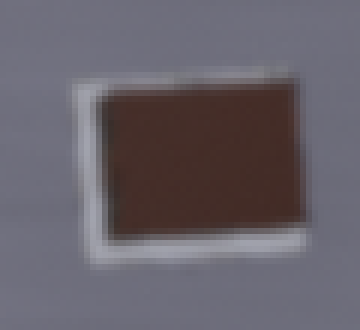

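```bash
cat > meas.py <<'E'
from h import *
def rect(c,box,z,f):
    """box x0,y0,x1,y1; f(img float)->score, >0 inside. returns centre, corners on plane z"""
    x0,y0,x1,y1=box; S=8
    im=cv2.resize(c["img"][y0:y1,x0:x1].astype(np.float32),None,fx=S,fy=S,interpolation=cv2.INTER_CUBIC)
    m=(f(im)>0).astype(np.uint8)
    cs,_=cv2.findContours(m,cv2.RETR_EXTERNAL,cv2.CHAIN_APPROX_NONE)
    k=max(cs,key=cv2.contourArea)[:,0,:].astype(float)
    P=np.array([ray(c,(u+.5)/S-.5+x0,(v+.5)/S-.5+y0,z)[:2] for u,v in k])
    (cx,cy),(w,h),a=cv2.minAreaRect((P*1000).astype(np.float32))
    A=(P*1000).astype(np.float32).reshape(-1,1,2)
    M=cv2.moments(A); 
    yaw=0.5*np.arctan2(2*M["mu11"],M["mu20"]-M["mu02"])
    return dict(rc=(round(cx,1),round(cy,1)),wh=(round(w,1),round(h,1)),a=round(a,2),mc=(round(M["m10"]/M["m00"],1),round(M["m01"]/M["m00"],1)),longaxis=round(np.degrees(yaw),2),area=abs(M["m00"]))
E
python3 - <<'E'
from meas import *
d=pickle.load(open("cam0.pkl","rb"));T=d["top"];S=d["side"]
br=lambda t:(lambda im:t-im[...,2])   # blue channel below t
for n,c in d.items():
  print(n,c["img"][200,240] if n=="top" else c["img"][250,190])
print("plaque",rect(T,(145,150,195,200),.058,br(75)))
print("cake",rect(T,(320,160,366,202),.070,br(75)))
print("handle",rect(T,(235,220,285,248),.045,br(75)))
print("plaque side",rect(S,(200,235,256,275),.058,br(50)))
b,a=T["img"][178,165],T["img"][180,345];print(a,b,T["img"][235,260])
# heights by depth
def zw(c,u,v):
    z=c["z_map"][v,u];X=np.linalg.solve(c["K"],[u,v,1.0])*z
    return (c["R"].T@(X-c["t"])).round(4)
for u,v in [(168,176),(344,182),(258,235),(230,200),(251,188),(279,189)]: print(zw(T,u,v))
E
```

```text
side [108 111 122]
top [109 110 124]
plaque {'rc': (616.7, 300.2), 'wh': (79.2, 99.4), 'a': 8.58, 'mc': (616.5, 300.4), 'longaxis': np.float64(-81.69), 'area': 7574.168533158489}
cake {'rc': (608.0, -255.0), 'wh': (76.9, 104.8), 'a': 4.77, 'mc': (607.8, -255.0), 'longaxis': np.float64(-83.8), 'area': 7791.38554012496}
handle {'rc': (431.5, 12.9), 'wh': (18.8, 109.2), 'a': 13.79, 'mc': (431.8, 12.8), 'longaxis': np.float64(-76.44), 'area': 1834.6923288562293}
plaque side {'rc': (612.6, 305.3), 'wh': (82.3, 102.1), 'a': 8.68, 'mc': (613.8, 305.3), 'longaxis': np.float64(-82.51), 'area': 7961.706583908759}
[69 46 40] [60 40 38] [40 38 42]
[0.6153 0.3054 0.0566]
[ 0.6055 -0.2577  0.0673]
[0.4323 0.0134 0.0552]
[0.5451 0.1083 0.0008]
[0.5771 0.038  0.1091]
[ 0.5845 -0.0541  0.0058]
```

```bash
python3 - <<'E'
from meas import *
d=pickle.load(open("cam0.pkl","rb"));T=d["top"];S=d["side"]
rb=lambda t:(lambda im:np.minimum(im[...,0]-im[...,2]-t,110-im[...,0]))
for t in (4,8,12,16):
  print(t,"plaque",rect(T,(145,150,195,200),.058,rb(t)))
  print("cake",rect(T,(320,160,366,202),.070,rb(t)))
wh=lambda im: im.min(-1)-150
print("card",rect(T,(315,160,370,205),.012,lambda im: np.maximum(im.min(-1)-135, im[...,0]-im[...,2]-3)))
# print row of pixels through the cake both ways
print(T["img"][180,318:368].tolist())
print(S["img"][128:165,258].tolist())
cv2.imwrite("pics/s_cake.png",cv2.resize(S["img"][125:170,230:290,::-1],None,fx=10,fy=10,interpolation=0))
E
```

```text
4 plaque {'rc': (616.8, 300.6), 'wh': (78.8, 100.2), 'a': 8.63, 'mc': (616.8, 300.6), 'longaxis': np.float64(-80.96), 'area': 7544.658357833978}
cake {'rc': (608.1, -254.6), 'wh': (80.3, 107.5), 'a': 4.64, 'mc': (608.3, -255.2), 'longaxis': np.float64(-83.88), 'area': 8198.236882378347}
8 plaque {'rc': (616.9, 300.6), 'wh': (76.7, 97.8), 'a': 8.71, 'mc': (616.8, 300.5), 'longaxis': np.float64(-80.96), 'area': 7198.859743727837}
cake {'rc': (608.1, -254.8), 'wh': (79.1, 105.5), 'a': 4.66, 'mc': (608.3, -255.4), 'longaxis': np.float64(-83.89), 'area': 7881.351360936649}
12 plaque {'rc': (616.8, 300.5), 'wh': (74.7, 95.3), 'a': 8.59, 'mc': (616.7, 300.4), 'longaxis': np.float64(-81.16), 'area': 6867.53301446652}
cake {'rc': (607.9, -255.1), 'wh': (77.2, 103.7), 'a': 4.69, 'mc': (608.2, -255.7), 'longaxis': np.float64(-84.16), 'area': 7558.017712121829}
16 plaque {'rc': (616.8, 300.3), 'wh': (72.8, 93.1), 'a': 8.55, 'mc': (616.7, 300.3), 'longaxis': np.float64(-81.52), 'area': 6521.742563756648}
cake {'rc': (608.0, -255.3), 'wh': (75.5, 101.7), 'a': 4.69, 'mc': (608.1, -256.0), 'longaxis
[... 764 characters left out ...]
], [67, 44, 39], [68, 46, 41], [73, 58, 59], [87, 81, 89], [100, 99, 111], [108, 107, 121], [109, 109, 123], [108, 109, 122], [108, 108, 122], [109, 108, 122], [109, 108, 122]]
[[108, 112, 122], [108, 112, 123], [110, 114, 125], [105, 108, 120], [75, 74, 81], [39, 27, 27], [29, 10, 4], [29, 9, 4], [31, 13, 7], [31, 11, 7], [30, 10, 5], [31, 12, 7], [31, 11, 5], [31, 13, 7], [31, 13, 6], [30, 11, 4], [31, 13, 6], [31, 11, 5], [36, 23, 14], [73, 57, 39], [93, 75, 51], [86, 64, 41], [60, 37, 22], [41, 24, 12], [65, 52, 33], [87, 72, 48], [86, 67, 44], [57, 39, 21], [37, 25, 16], [87, 83, 77], [147, 149, 144], [145, 148, 143], [98, 96, 92], [63, 58, 55], [58, 54, 51], [60, 56, 53], [60, 55, 53]]
```

View pics/s_cake.png

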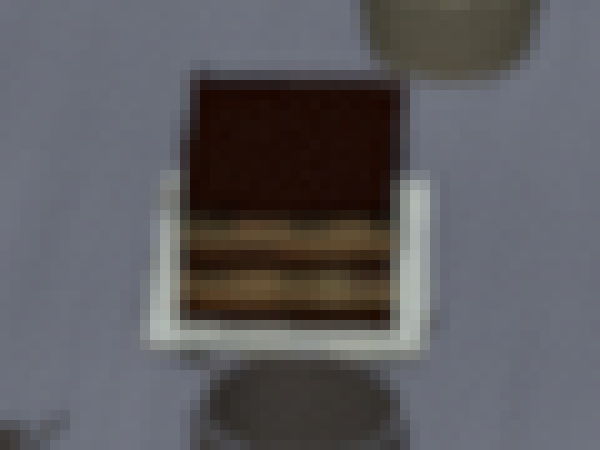

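```bash
cat > edges.py <<'E'
from h import *
def edges(c,centre,yaw,z,hx,hy,thr=None,ch=1):
    """search each edge in world plane z along normals; returns offsets & slopes in the local frame"""
    img=c["img"][...,ch].astype(np.float32); R=np.array([[np.cos(yaw),-np.sin(yaw)],[np.sin(yaw),np.cos(yaw)]])
    out={}
    for name,n,h,t,hl in [("+x",(1,0),hx,(0,1),hy),("-x",(-1,0),hx,(0,1),hy),("+y",(0,1),hy,(1,0),hx),("-y",(0,-1),hy,(1,0),hx)]:
        pts=[]
        for s in np.linspace(-.75*hl,.75*hl,31):
            o=np.arange(-.014,.0141,.0005)
            L=np.array([np.array(n)*(h+q)+np.array(t)*s for q in o])
            W=L@R.T+centre
            uv=np.array([proj(c,[*w,z]) for w in W],np.float32)
            v=cv2.remap(img,uv[:,0].reshape(1,-1),uv[:,1].reshape(1,-1),cv2.INTER_LINEAR)[0]
            th=thr if thr else (v[:8].mean()+v[-8:].mean())/2
            k=np.where((v[:-1]<th)&(v[1:]>=th))[0]
            if len(k): 
                i=k[0]; pts.append((s,o[i]+.0005*(th-v[i])/(v[i+1]-v[i])))
        pts=np.array(pts)
        p=np.polyfit(pts[:,0],pts[:,1],1) if len(pts)>5 else (9,9)
        # convert slope to yaw error: edge with normal n rotated by phi
        sg={"+x":-1,"-x":1,"+y":1,"-y":-1}[name]
        out[name]=(round(p[1]*1000,2),round(float(np.degrees(sg*p[0])),2),len(pts))
    return out
E
python3 - <<'E'
from edges import *
d=pickle.load(open("cam0.pkl","rb"));T=d["top"];S=d["side"]
r=np.radians
print(edges(T,(.6168,.3004),r(8.5),.058,.04,.05))
print(edges(T,(.608,-.255),r(5),.070,.04,.05))
print(edges(T,(.608,-.255),r(5),.070,.04,.05,thr=58))
print("side");print(edges(S,(.6168,.3004),r(8.5),.058,.04,.05))
print(edges(S,(.608,-.255),r(5),.070,.04,.05))
E
```

```text
{'+x': (np.float64(-0.45), -0.85, 31), '-x': (np.float64(0.18), 0.09, 31), '+y': (np.float64(-0.12), 0.22, 31), '-y': (np.float64(0.21), -0.5, 31)}
{'+x': (np.float64(-1.84), -0.33, 31), '-x': (np.float64(-0.82), -0.16, 31), '+y': (np.float64(3.87), -0.13, 31), '-y': (np.float64(2.52), -0.24, 31)}
{'+x': (np.float64(-4.5), -0.07, 31), '-x': (np.float64(-3.69), -0.08, 31), '+y': (np.float64(-0.17), -0.0, 31), '-y': (np.float64(-0.22), -0.16, 31)}
side
{'+x': (np.float64(-2.39), 0.11, 31), '-x': (np.float64(3.06), -1.14, 31), '+y': (np.float64(7.45), 0.1, 31), '-y': (np.float64(-3.52), -0.42, 31)}
{'+x': (np.float64(-2.27), 0.8, 31), '-x': (np.float64(0.26), -1.76, 31), '+y': (np.float64(4.14), 1.9, 31), '-y': (np.float64(-1.16), 0.96, 31)}
```

```bash
python3 - <<'E'
from edges import *
d=pickle.load(open("cam0.pkl","rb"));T=d["top"];S=d["side"]
for nm,a,b in [("near outer",(62,371),(495,349)),("near inner",(62,340),(495,322)),("far inner",(75,143),(478,130)),("far outer",(75,110),(478,100))]:
    A=ray(S,190+a[0]/8-.5,230+a[1]/8-.5,.048);B=ray(S,190+b[0]/8-.5,230+b[1]/8-.5,.048)
    print(nm,A.round(4),B.round(4),"mid",((A+B)/2).round(4),"yaw",np.degrees(np.arctan2(*(A-B)[1::-1])).round(2), np.linalg.norm(A-B).round(4))
# contrast enhanced crop 
def crop(c,x0,y0,w,h,s):
    k=cv2.resize(c["img"][y0:y0+h,x0:x0+w,::-1],None,fx=s,fy=s,interpolation=cv2.INTER_CUBIC).astype(float)
    return np.clip((k-108)*5+128,0,255).astype(np.uint8)
cv2.imwrite("pics/t_stand2.png",crop(T,140,145,60,55,10))
cv2.imwrite("pics/t_spat2.png",crop(T,190,215,100,40,8))
cv2.imwrite("pics/s_stand2.png",crop(S,190,230,70,60,10))
rel=lambda p:p
# depth in stand
E
```

```text
near outer [0.6752 0.371  0.048 ] [0.5493 0.345  0.048 ] mid [0.6123 0.358  0.048 ] yaw 11.66 0.1286
near inner [0.6782 0.3596 0.048 ] [0.5507 0.3348 0.048 ] mid [0.6145 0.3472 0.048 ] yaw 11.02 0.1299
far inner [0.6946 0.2803 0.048 ] [0.5673 0.2567 0.048 ] mid [0.6309 0.2685 0.048 ] yaw 10.52 0.1294
far outer [0.6982 0.266  0.048 ] [0.5693 0.2433 0.048 ] mid [0.6338 0.2547 0.048 ] yaw 9.95 0.1309
```

View pics/t_stand2.png

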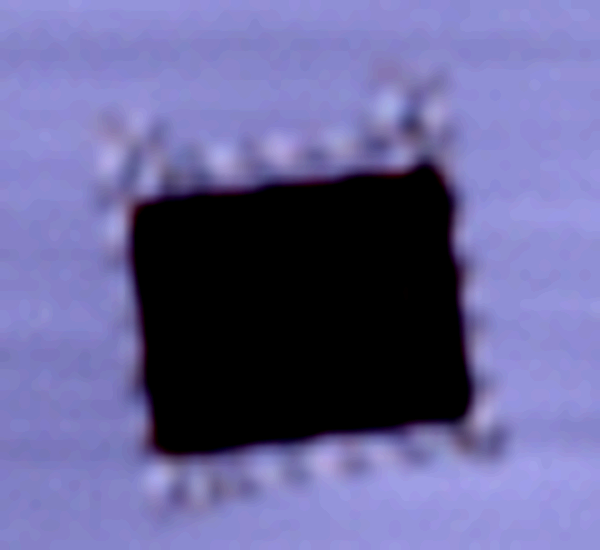

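View pics/t_spat2.png

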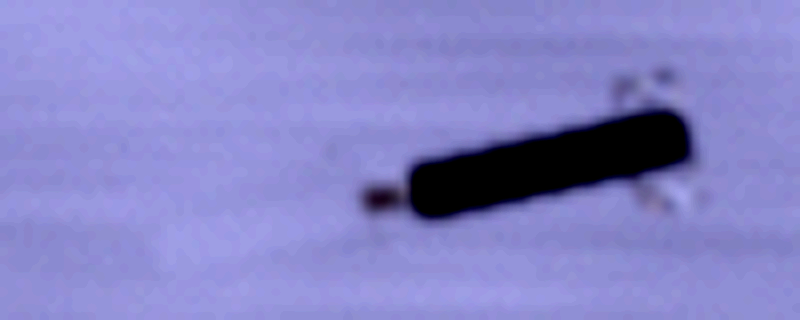

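View pics/s_stand2.png

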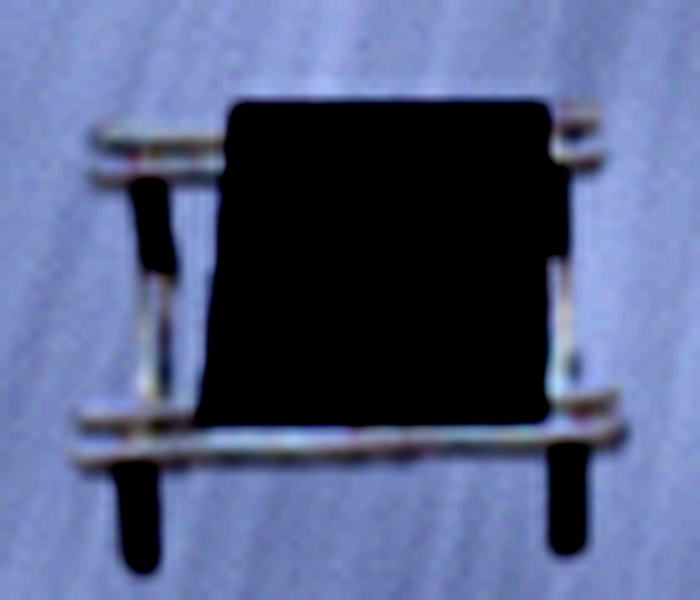

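```bash
python3 - <<'E'
from workcell import solve_ik,status
import numpy as np
r=np.radians
def off(cx,cy,yaw,dx): return (cx-dx*np.cos(r(yaw)),cy-dx*np.sin(r(yaw)))
W=[("grasp",(.4317,.0128),103.6,.026),("lift",(.4317,.0128),103.6,.2),("pre",off(.615,.302,8.4,.255),8.4,.2),("pre low",off(.615,.302,8.4,.255),8.4,.06),
("in",off(.615,.302,8.4,.122),8.4,.06),("up",off(.615,.302,8.4,.122),8.4,.2),("cake",off(.607,-.256,4.8,.122),4.8,.2),("cakelow",off(.607,-.256,4.8,.122),4.8,.107)]
for h in (0,180,-180):
  for n,p,y,z in W:
    q=solve_ik([*p,z],[np.pi,0,(r(y+h)+np.pi)%(2*np.pi)-np.pi]); print(h,n,np.round(p,3),None if q is None else np.round(q,2))
E
```

```text
0 grasp [0.432 0.013] [-0.13  0.29  2.1  -0.    0.75 -0.37]
0 lift [0.432 0.013] [-0.13  0.08  1.84  0.    1.22 -0.37]
0 pre [0.363 0.265] [ 0.48  0.11  1.81 -0.    1.23  1.9 ]
0 pre low [0.363 0.265] [ 0.48  0.26  2.02 -0.    0.86  1.9 ]
0 in [0.494 0.284] [ 0.4   0.41  1.76 -0.    0.97  1.82]
0 up [0.494 0.284] [ 0.4   0.29  1.57 -0.    1.29  1.82]
0 cake [ 0.485 -0.266] [-0.63  0.26  1.6  -0.    1.28  0.86]
0 cakelow [ 0.485 -0.266] [-0.63  0.34  1.74 -0.    1.06  0.86]
180 grasp [0.432 0.013] None
180 lift [0.432 0.013] None
180 pre [0.363 0.265] [ 0.48  0.11  1.81  0.    1.23 -1.24]
180 pre low [0.363 0.265] [ 0.48  0.26  2.02  0.    0.86 -1.24]
180 in [0.494 0.284] [ 0.4   0.41  1.76  0.    0.97 -1.32]
180 up [0.494 0.284] [ 0.4   0.29  1.57  0.    1.29 -1.32]
180 cake [ 0.485 -0.266] [-0.63  0.26  1.6   0.    1.28 -2.28]
180 cakelow [ 0.485 -0.266] [-0.63  0.34  1.74  0.    1.06 -2.28]
-180 grasp [0.432 0.013] None
-180 lift [0.432 0.013] None
-180 pre [0.363 0.265] [ 0.48  0.11  1.81  0.    1.23 -1.24]
-180 pre low [0.363 0.265] [ 0.48  0.26  2.02  0.    0.86 -1.24]
-180 in [0.494 0.284] [ 0.4   0.41  1.76  0.    0.97 -1.32]
-180 up [0.494 0.284] [ 0.4   0.29  1.57  0.    1.29 -1.32]
-180 cake [ 0.485 -0.266] [-0.63  0.26  1.6   0.    1.28 -2.28]
-180 cakelow [ 0.485 -0.266] [-0.63  0.34  1.74  0.    1.06 -2.28]
```

```bash
python3 - <<'E'
from workcell import r, grip, eyes, status
from h import *
o=[np.pi,0,np.radians(103.6)]
r.reach([.4312,.0140,.15],o)
d={n:eyes.camera(n) for n in("side","top")}; pickle.dump(d,open("cam1.pkl","wb"))
print(status.get_clock(),status.get_ee_pos(),status.get_tool_rot())
for n in d: cv2.imwrite(f"pics/{n}1.png",cv2.resize(d[n]["img"][:,:,::-1],(800,600),interpolation=cv2.INTER_CUBIC))
print({n:proj(d[n],[.4312,.014,.15])*800/512 for n in d})
E
```

```text
2.2583 [0.43163726 0.01326939 0.15010319] [3.14124400e+00 3.19667160e-04 1.80682398e+00]
{'side': array([481.02488159, 258.04528822]), 'top': array([403.18287976, 369.07929553])}
```

View pics/side1.png

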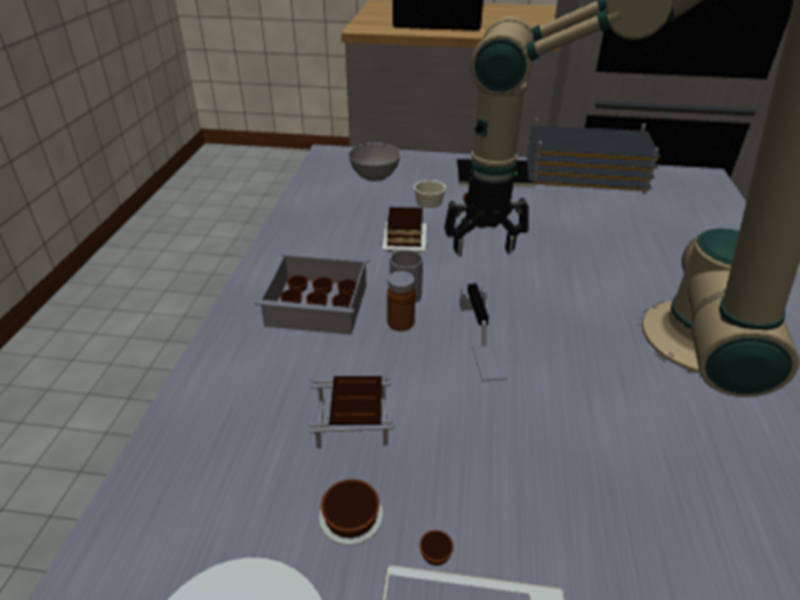

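```bash
python3 - <<'E'
from workcell import r, grip, eyes, status
from h import *
r.movel([.4312,.0140,.026],vel=.12)
print(status.get_ee_pos(),status.get_wrist_force())
print(grip(0.0),status.get_grip_width(),status.get_wrist_force(),status.get_wrist_torque())
d={n:eyes.camera(n) for n in("side","top")}; pickle.dump(d,open("cam2.pkl","wb"))
r.movel([.4312,.0140,.060],vel=.06)
print(status.get_clock(),status.get_ee_pos(),status.get_grip_width(),status.get_wrist_force(),status.get_wrist_torque())
d={n:eyes.camera(n) for n in("side","top")}; pickle.dump(d,open("cam3.pkl","wb"))
cv2.imwrite("pics/s3.png",cv2.resize(d["side"]["img"][130:280,240:400,::-1],None,fx=5,fy=4.0,interpolation=cv2.INTER_CUBIC))
E
```

```text
[0.43177367 0.01389644 0.02646487] [ 0.31178905 -0.49115984  0.1725332 ]
False 0.22432087109036428 [-0.2050727  -0.80528077  4.34769765] [0.0199185  0.17049998 0.13123529]
4.8667 [0.43097022 0.01403373 0.05991365] 0.2211081105972004 [ 0.12508334 -0.30087403 -2.01274243] [-0.06811335 -0.02418282  0.0343061 ]
```

View pics/s3.png

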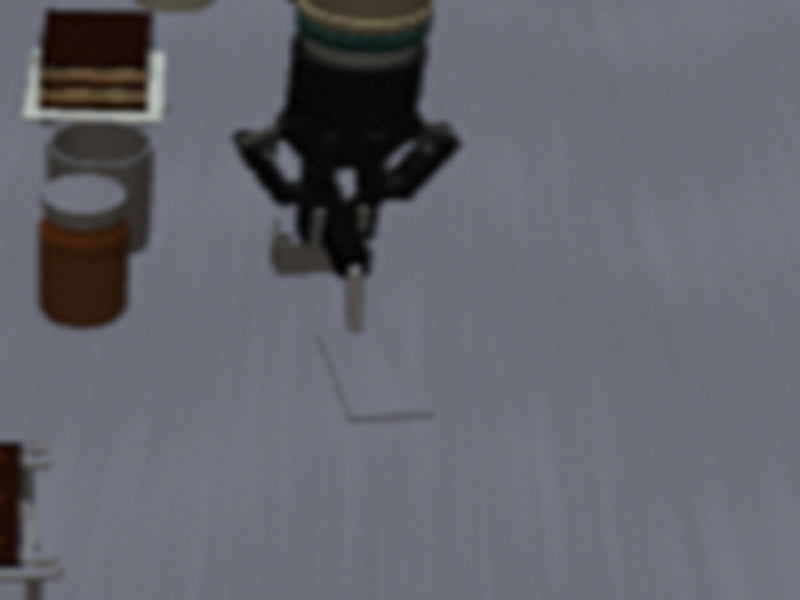

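```bash
python3 - <<'E'
from workcell import r, grip, eyes, status
from h import *
r.movel([.4312,.0140,.20],vel=.15)
yaw=np.radians(8.4)
u=np.array([np.cos(yaw),np.sin(yaw)]); p=np.array([.615,.302])-.255*u
r.reach([*p,.20],[np.pi,0,yaw])
print(status.get_clock(),status.get_ee_pos(),status.get_tool_rot(),status.get_grip_width(),status.get_wrist_force())
d={n:eyes.camera(n) for n in("side","top")}; pickle.dump(d,open("cam4.pkl","wb"))
for n in d: cv2.imwrite(f"pics/{n}4.png",cv2.resize(d[n]["img"][:,:,::-1],(800,600),interpolation=cv2.INTER_CUBIC))
E
```

```text
8.0 [0.362786   0.26450085 0.1997847 ] [3.14127553e+00 4.08161963e-04 1.46570594e-01] 0.22331645003767617 [ 0.86461706  0.21009551 -1.5636308 ]
```

View pics/side4.png

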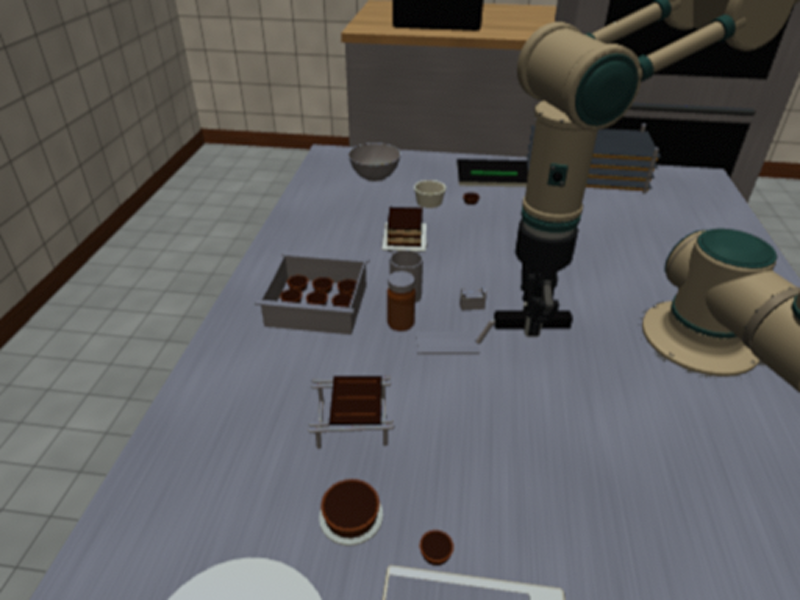

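View pics/top4.png

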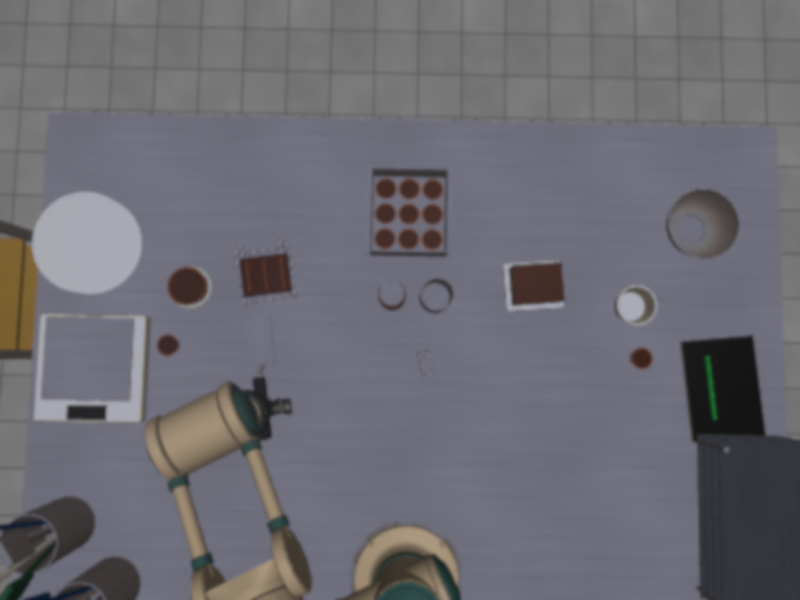

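```bash
cat > ov.py <<'E'
from h import *
import sys
def fk(tcp,yaw,pts):
    u=np.array([np.cos(yaw),np.sin(yaw),0]);v=np.array([-np.sin(yaw),np.cos(yaw),0]);g=np.array(tcp)+[0,0,.019]
    return [g+u*a+v*b+np.array([0,0,c]) for a,b,c in pts]
B=[(165,23,-42),(165,-23,-42),(75,-23,-42),(75,23,-42)]
B=[tuple(x/1000 for x in b) for b in B]
H=[(.055,.01,.011),(.055,-.01,.011),(-.055,-.01,.011),(-.055,.01,.011)]
def view(c,box,s,polys,fn,gain=4,ref=108):
    x0,y0,x1,y1=box
    k=cv2.resize(c["img"][y0:y1,x0:x1,::-1],None,fx=s,fy=s,interpolation=cv2.INTER_CUBIC).astype(float)
    k=np.clip((k-ref)*gain+128,0,255).astype(np.uint8)
    for P in polys:
        q=np.array([(proj(c,X)-[x0,y0]+.5)*s for X in P])
        for a in q: cv2.circle(k,tuple(int(t) for t in a),3,(0,0,255),1)
    cv2.imwrite(fn,k)
E
python3 - <<'E'
from ov import *
d=pickle.load(open("cam4.pkl","rb"))
tcp=[.3628,.2645,.1998];P=[fk(tcp,.1466,B),fk(tcp,.1466,H)]
view(d["side"],(255,180,375,235),6.6,P,"pics/s4.png")
view(d["top"],(140,195,195,290),6.3,P,"pics/t4.png")
E
```

```text
(no output)
```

View pics/s4.png

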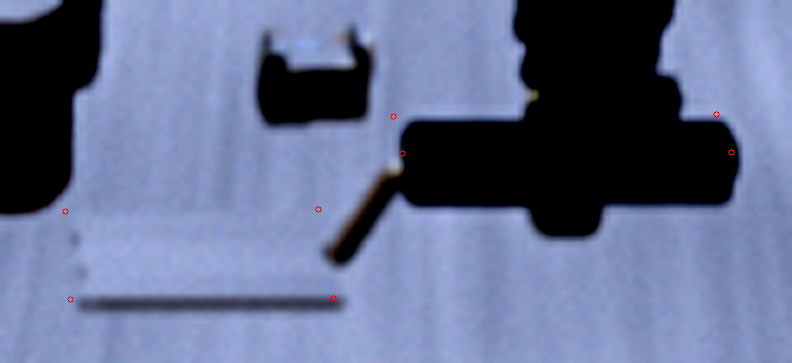

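View pics/t4.png

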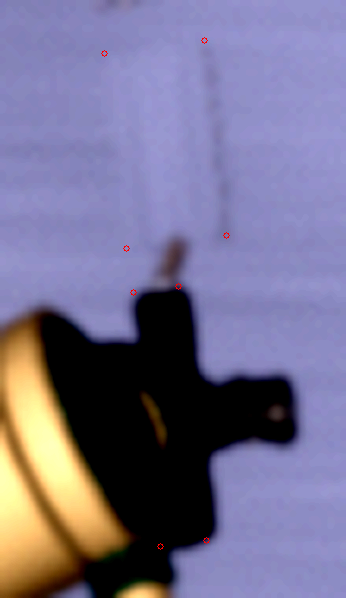

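```bash
python3 - <<'E'
from workcell import r, grip, eyes, status
from ov import *
yaw=np.radians(8.3)
u=np.array([np.cos(yaw),np.sin(yaw)]); c=np.array([.616,.302])
o=[np.pi,0,yaw]
r.movel([*(c-.255*u),.057],o,vel=.12)
d={n:eyes.camera(n) for n in("side","top")}; pickle.dump(d,open("cam5.pkl","wb"))
print(status.get_clock(),status.get_ee_pos(),status.get_tool_rot(),status.get_wrist_force())
tcp=status.get_ee_pos();P=[fk(tcp,yaw,B),fk(tcp,yaw,H)]
view(d["side"],(215,200,335,290),6.6,P,"pics/s5.png")
view(d["top"],(140,155,195,250),6.3,P,"pics/t5.png")
E
```

```text
9.5417 [0.3641697  0.26545488 0.05764768] [-3.14106431e+00 -1.49837414e-03  1.44884807e-01] [ 0.23142822  0.47019177 -1.9765548 ]
```

View pics/s5.png

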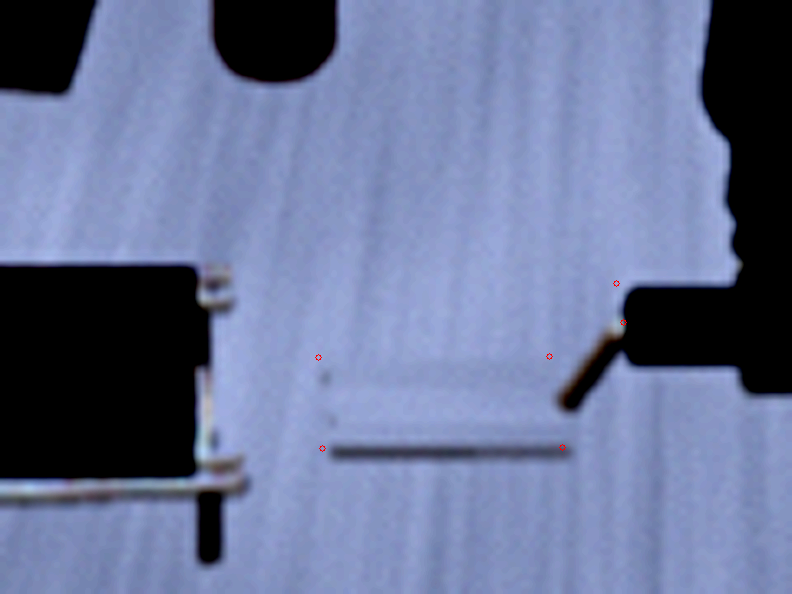

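View pics/t5.png

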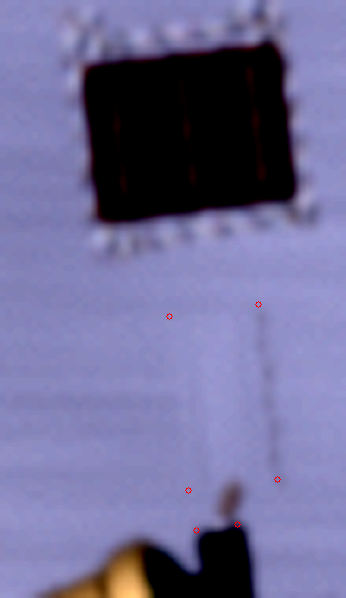

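```bash
python3 - <<'E'
from workcell import r, grip, eyes, status
from ov import *
yaw=np.radians(8.3)
u=np.array([np.cos(yaw),np.sin(yaw)]); c=np.array([.617,.302])
o=[np.pi,0,yaw]
r.movel([*(c-.180*u),.057],o,vel=.08)
print(status.get_wrist_force())
r.movel([*(c-.1225*u),.057],o,vel=.06)
d={n:eyes.camera(n) for n in("side","top")}; pickle.dump(d,open("cam6.pkl","wb"))
print(status.get_clock(),status.get_ee_pos(),status.get_tool_rot(),status.get_wrist_force())
tcp=status.get_ee_pos();P=[fk(tcp,yaw,B),fk(tcp,yaw,H)]
view(d["side"],(185,200,305,290),6.6,P,"pics/s6.png",gain=2,ref=80)
view(d["top"],(140,155,195,250),6.3,P,"pics/t6.png",gain=2,ref=80)
E
```

```text
[-0.18294655 -0.57506671 -1.55289347]
11.85 [0.49523999 0.28423125 0.05699441] [3.14151163e+00 5.28265468e-04 1.45015130e-01] [ 0.26126275 -0.58929559 -2.64487728]
```

View pics/s6.png

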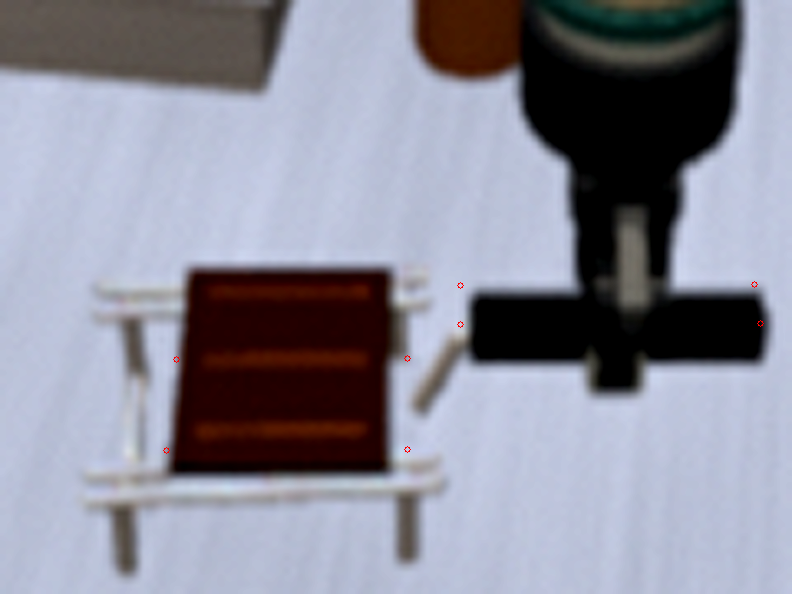

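View pics/t6.png

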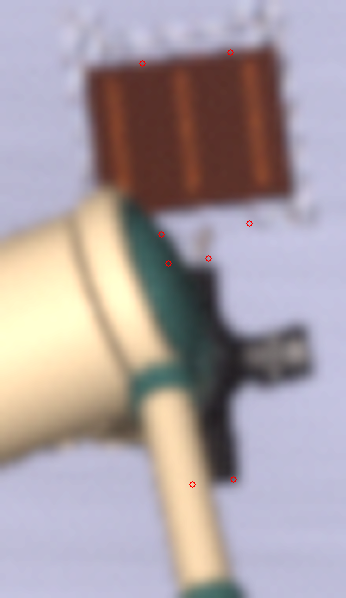

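```bash
python3 - <<'E'
from workcell import r, grip, eyes, status
from ov import *
yaw=np.radians(8.3)
u=np.array([np.cos(yaw),np.sin(yaw)]); c=np.array([.617,.302])
o=[np.pi,0,yaw]; p=c-.1195*u
r.movel([*p,.057],o,vel=.05)
r.movel([*p,.068],o,vel=.03)
r.movel([*p,.088],o,vel=.015)
r.dwell(.2)
print(status.get_clock(),status.get_ee_pos(),status.get_wrist_force(),status.get_wrist_torque(),status.get_grip_width())
d={n:eyes.camera(n) for n in("side","top")}; pickle.dump(d,open("cam7.pkl","wb"))
tcp=status.get_ee_pos();P=[fk(tcp,yaw,B),fk(tcp,yaw,H)]
view(d["side"],(185,200,305,290),6.6,P,"pics/s7.png",gain=2,ref=80)
view(d["top"],(140,155,195,250),6.3,P,"pics/t7.png",gain=2,ref=80)
E
```

```text
14.3 [0.49870117 0.28472461 0.08793218] [ 0.04905578 -0.38008015 -2.20332366] [-0.03532723  0.20580864 -0.01764205] 0.22101269921715405
```

View pics/s7.png

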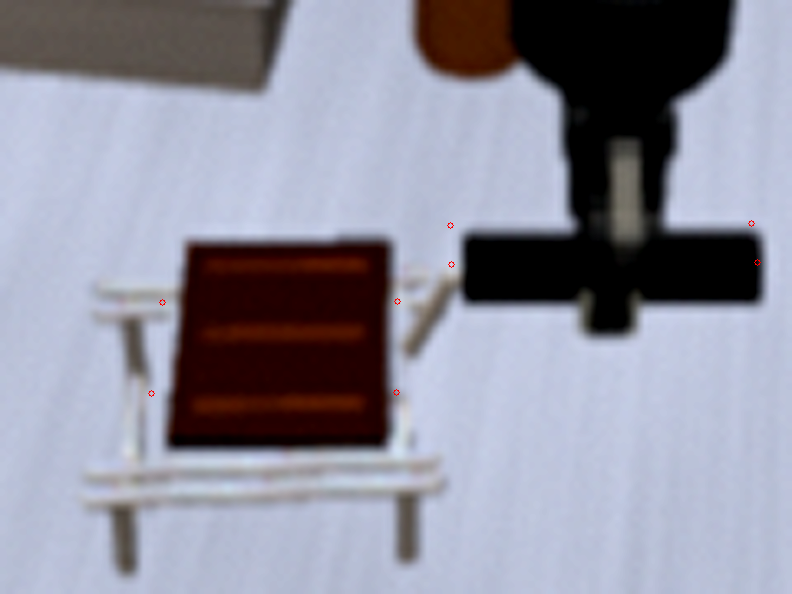

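View pics/t7.png

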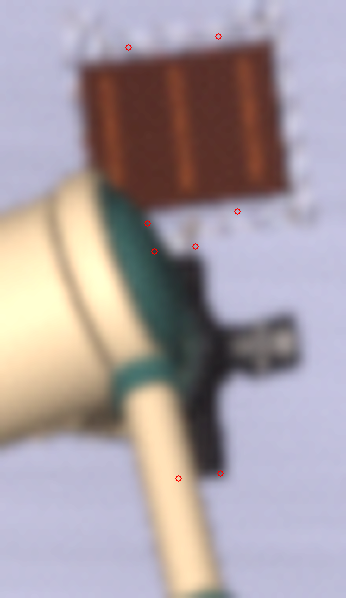

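```bash
python3 - <<'E'
from workcell import r, grip, eyes, status
from ov import *
yaw=np.radians(8.3)
u=np.array([np.cos(yaw),np.sin(yaw)]); c=np.array([.617,.302])
o=[np.pi,0,yaw]; p=c-.1195*u
r.movel([*p,.18],o,vel=.06)
# carry: over the middle, then above the cake
y2=np.radians(4.8);u2=np.array([np.cos(y2),np.sin(y2)]);p2=np.array([.607,-.254])-.1195*u2
r.movel([*p2,.18],[np.pi,0,y2],vel=.10)
r.dwell(.3)
print(status.get_clock(),status.get_ee_pos(),status.get_tool_rot(),status.get_wrist_force(),status.get_wrist_torque(),status.get_grip_width())
d={n:eyes.camera(n) for n in("side","top")}; pickle.dump(d,open("cam8.pkl","wb"))
tcp=status.get_ee_pos();P=[fk(tcp,y2,B),fk(tcp,y2,H)]
view(d["side"],(215,80,335,170),6.6,P,"pics/s8.png",gain=1.7,ref=80)
view(d["top"],(310,155,375,250),6.2,P,"pics/t8.png",gain=1.7,ref=80)
E
```

```text
22.025 [ 0.48793808 -0.26397472  0.17999749] [-3.14156710e+00 -1.11138569e-07  8.38222454e-02] [ 0.30924367 -0.34792448 -3.02901768] [-0.02547227  0.15387713  0.00560579] 0.2237551666504821
```

View pics/s8.png

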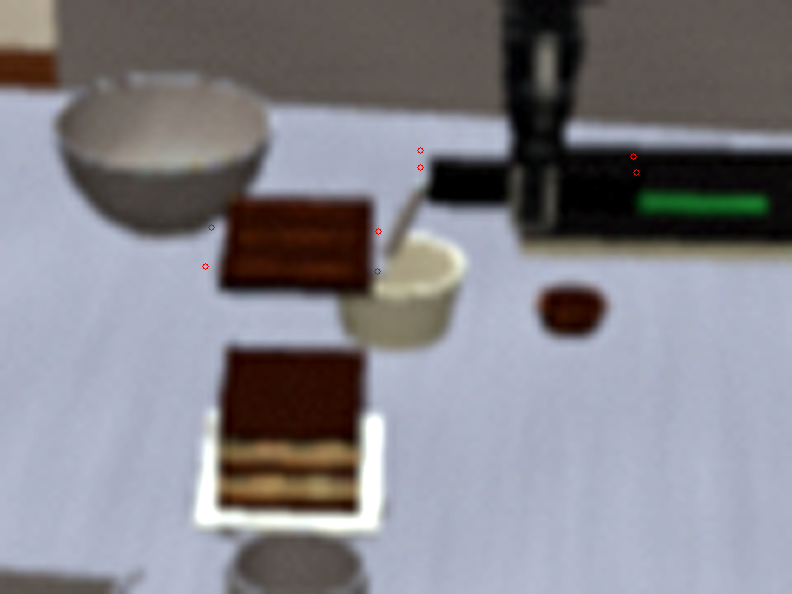

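View pics/t8.png

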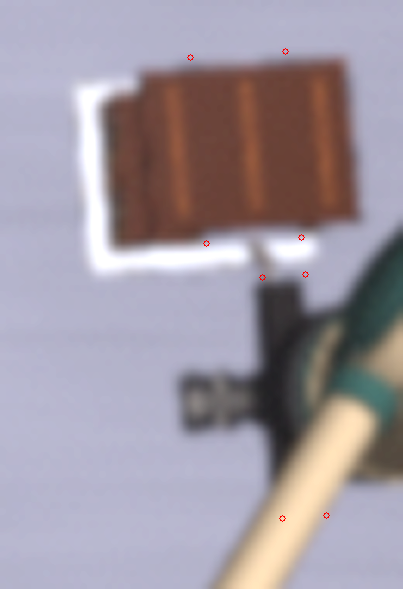

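```bash
python3 - <<'E'
from edges import *
d=pickle.load(open("cam8.pkl","rb"));T=d["top"];S=d["side"]
y=np.radians(4.8);u=np.array([np.cos(y),np.sin(y)])
c=np.array([.4879,-.2640])+.1195*u; print(c)
for ch in (1,2):
  print("top",edges(T,c,y,.165,.04,.05,ch=ch))
  print("side",edges(S,c,y,.165,.04,.05,ch=ch))
c0=pickle.load(open("cam4.pkl","rb"))
print("cake top ",edges(c0["top"],(.607,-.254),y,.070,.04,.05,ch=2),edges(c0["top"],(.607,-.254),y,.070,.04,.05,ch=1))
print("cake side",edges(c0["side"],(.607,-.254),y,.070,.04,.05,ch=2))
# card yaw/centre in top at several heights; white mask
E
```

```text
[ 0.6069809 -0.2540005]
top {'+x': (np.float64(-0.42), 0.23, 31), '-x': (np.float64(2.25), 2.37, 31), '+y': (np.float64(11.84), -5.09, 15), '-y': (np.float64(0.25), 0.04, 31)}
side {'+x': (np.float64(-3.69), 0.43, 31), '-x': (np.float64(0.76), 0.04, 31), '+y': (np.float64(10.51), -0.01, 31), '-y': (np.float64(-3.33), 3.18, 31)}
top {'+x': (np.float64(-0.8), 0.24, 31), '-x': (np.float64(1.65), 2.43, 31), '+y': (np.float64(10.63), -5.22, 31), '-y': (np.float64(-0.34), 0.17, 31)}
side {'+x': (np.float64(-3.93), 0.27, 31), '-x': (np.float64(0.17), -0.56, 31), '+y': (np.float64(9.66), -0.0, 31), '-y': (np.float64(-3.5), 3.04, 31)}
cake top  {'+x': (np.float64(-0.65), -0.15, 31), '-x': (np.float64(-1.87), 0.07, 31), '+y': (np.float64(2.51), 0.02, 31), '-y': (np.float64(3.42), -0.03, 31)} {'+x': (np.float64(-0.91), -0.13, 31), '-x': (np.float64(-1.96), 0.09, 31), '+y': (np.float64(2.59), 0.05, 31), '-y': (np.float64(3.58), 0.01, 31)}
cake side {'+x': (np.float64(-1.4), 0.76, 31), '-x': (np.float64(-0.81), -1.53, 31), '+y': (np.float64(3.02), 2.43, 31), '-y': (np.float64(-0.57), 1.09, 31)}
```

```bash
python3 - <<'E'
from workcell import r, grip, eyes, status
from ov import *
from edges import edges
y2=np.radians(4.6);u2=np.array([np.cos(y2),np.sin(y2)]);c=np.array([.6078,-.257]);p2=c-.1195*u2
r.movel([*p2,.18],[np.pi,0,y2],vel=.04)
r.movel([*p2,.115],[np.pi,0,y2],vel=.04)
r.dwell(.3)
print(status.get_clock(),status.get_ee_pos(),status.get_tool_rot(),status.get_wrist_force())
d={n:eyes.camera(n) for n in("side","top")}; pickle.dump(d,open("cam9.pkl","wb"))
tcp=status.get_ee_pos();c=tcp[:2]+.1195*u2;print(c)
print("top",edges(d["top"],c,y2,tcp[2]-.015,.04,.05))
print("side",edges(d["side"],c,y2,tcp[2]-.015,.04,.05))
def zw(c,u,v):
    z=c["z_map"][v,u];X=np.linalg.solve(c["K"],[u,v,1.0])*z
    return (c["R"].T@(X-c["t"]))
for dx,dy in [(0,0),(.03,0),(-.03,0),(0,.04),(0,-.04)]:
    X=[c[0]+dx,c[1]+dy,tcp[2]-.015]
    q=[]
    for n in d:
        a,b=np.round(proj(d[n],X)).astype(int); q.append(zw(d[n],a,b)[2].round(4))
    print(dx,dy,q)
d0=pickle.load(open("cam4.pkl","rb"))
for n in d0:
    a,b=np.round(proj(d0[n],[.607,-.255,.07])).astype(int);print("cake z",n,zw(d0[n],a,b)[2], d0[n]["z_map"].dtype)
view(d["side"],(215,90,325,175),7,[],"pics/s9.png",gain=1.7,ref=80)
view(d["top"],(310,155,375,250),6.2,[],"pics/t9.png",gain=1.7,ref=80)
E
```

```text
24.45 [ 0.48871216 -0.26660392  0.11507811] [ 3.14148764e+00 -8.09305548e-05  8.03171264e-02] [ 0.06332267  0.31064313 -2.67686899]
[ 0.60779295 -0.2570014 ]
top {'+x': (np.float64(-1.03), -0.08, 31), '-x': (np.float64(0.79), 0.85, 31), '+y': (np.float64(9.87), -0.08, 31), '-y': (np.float64(0.24), 0.38, 31)}
side {'+x': (np.float64(-3.14), 0.24, 31), '-x': (np.float64(1.12), -0.81, 31), '+y': (9000, 515.66, 0), '-y': (np.float64(-3.06), 3.52, 31)}
0 0 [np.float64(0.1004), np.float64(0.0997)]
0.03 0 [np.float64(0.0994), np.float64(0.0962)]
-0.03 0 [np.float64(0.1024), np.float64(0.1004)]
0 0.04 [np.float64(0.0981), np.float64(0.0995)]
0 -0.04 [np.float64(0.1013), np.float64(0.1033)]
cake z side 0.07003999925728943 float32
cake z top 0.07150088939735996 float32
```

View pics/s9.png

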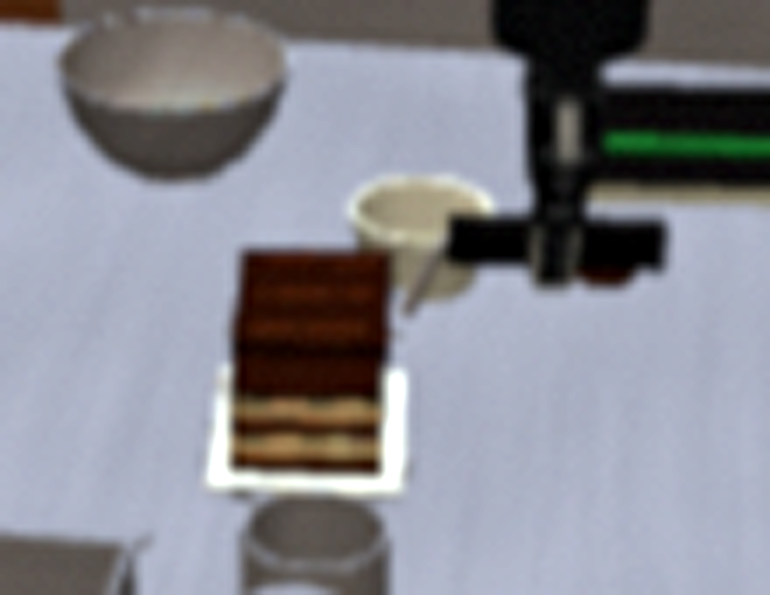

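View pics/t9.png

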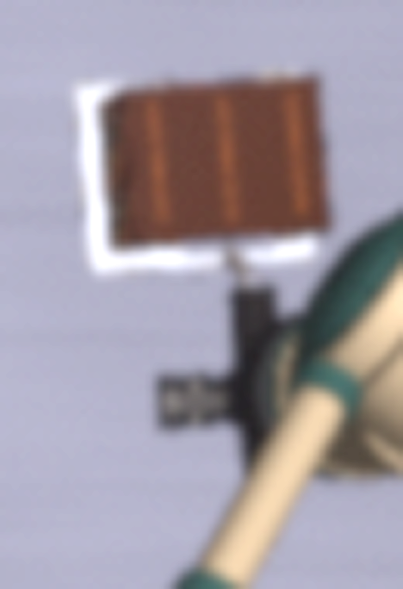

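```bash
python3 - <<'E'
from ov import *
def fit(c,ctr,yaw,z,hx,hy):
    R=np.array([[np.cos(yaw),-np.sin(yaw)],[np.sin(yaw),np.cos(yaw)]])
    poly=np.array([proj(c,[*(R@np.array(q)+ctr),z]) for q in [(hx,hy),(hx,-hy),(-hx,-hy),(-hx,hy)]])
    m=np.zeros(c["z_map"].shape,np.uint8);cv2.fillConvexPoly(m,np.round(poly).astype(np.int32),1)
    v,u=np.nonzero(m); zz=c["z_map"][v,u]
    X=(np.linalg.solve(c["K"],np.stack([u,v,np.ones_like(u)]))*zz).T
    X=(X-c["t"])@c["R"]
    L=(X[:,:2]-ctr)@R
    ok=abs(X[:,2]-z)<.012
    A=np.c_[np.ones(ok.sum()),L[ok]]
    k,res,_,_=np.linalg.lstsq(A,X[ok,2],rcond=None)
    sd=np.std(X[ok,2]-A@k); cov=np.linalg.inv(A.T@A)*sd**2
    print(len(ok),ok.sum(),"z0 %.4f  slope x %.2f±%.2f deg, y %.2f±%.2f"%(k[0],*[t for i in(1,2) for t in (np.degrees(k[i]),np.degrees(cov[i,i]**.5))]),"sd",sd.round(4))
y=np.radians(4.6)
d=pickle.load(open("cam9.pkl","rb"));d0=pickle.load(open("cam4.pkl","rb"))
for n in d:
    print(n);fit(d[n],np.array([.6075,-.257]),y,.100,.03,.04); fit(d0[n],np.array([.607,-.256]),y,.07,.03,.04)
    fit(d0[n],np.array([.616,.302]),y*2,.058,.03,.04)
E
```

```text
side
210 210 z0 0.0996  slope x -0.64±0.30 deg, y -0.74±0.22 sd 0.0014
211 211 z0 0.0702  slope x 0.62±0.35 deg, y 0.26±0.26 sd 0.0016
625 624 z0 0.0581  slope x -0.34±0.16 deg, y -0.06±0.12 sd 0.0012
top
544 541 z0 0.0991  slope x -0.37±0.35 deg, y -0.52±0.26 sd 0.0026
524 519 z0 0.0694  slope x 0.03±0.38 deg, y 0.31±0.29 sd 0.0028
519 517 z0 0.0573  slope x -0.33±0.37 deg, y 0.01±0.28 sd 0.0027
```

```bash
python3 - <<'E'
from workcell import r, grip, eyes, status
from ov import *
from edges import edges
y2=np.radians(4.6);u2=np.array([np.cos(y2),np.sin(y2)]);c=np.array([.6078,-.257]);p2=c-.1195*u2
r.movel([*p2,.1087],[np.pi,0,y2],vel=.02)
r.dwell(1.0)
print(status.get_clock(),status.get_ee_pos(),status.get_tool_rot(),status.get_wrist_force(),np.abs(status.get_joint_vel()).max())
d={n:eyes.camera(n) for n in("side","top")}; pickle.dump(d,open("cam10.pkl","wb"))
z=.0937
print("top",edges(d["top"],c,y2,z,.04,.05)); print("side",edges(d["side"],c,y2,z,.04,.05))
view(d["side"],(195,80,325,175),6,[],"pics/s10.png",gain=1.3,ref=90)
cv2.imwrite("pics/top10.png",cv2.resize(d["top"]["img"][:,:,::-1],(800,600)))
E
```

```text
26.0167 [ 0.48868923 -0.26658377  0.10869393] [3.14157923e+00 1.07879986e-05 8.03080831e-02] [-0.28667456 -0.17182803 -3.29128913] 0.0017453879694515435
top {'+x': (np.float64(-1.38), 0.49, 31), '-x': (np.float64(0.7), 0.46, 31), '+y': (np.float64(9.29), 0.1, 31), '-y': (np.float64(0.29), 0.04, 31)}
side {'+x': (np.float64(-3.12), 0.38, 31), '-x': (np.float64(1.28), -0.83, 31), '+y': (9000, 515.66, 0), '-y': (np.float64(-2.6), -0.26, 31)}
```

View pics/s10.png

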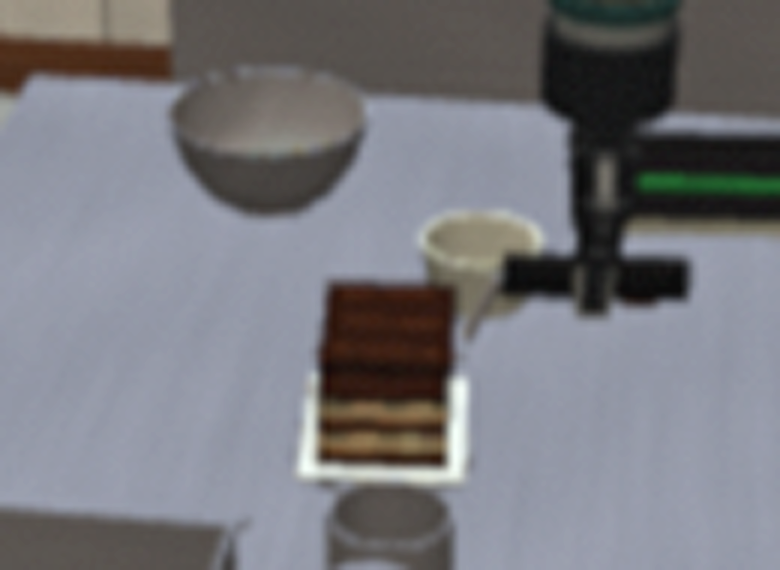

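View pics/top10.png

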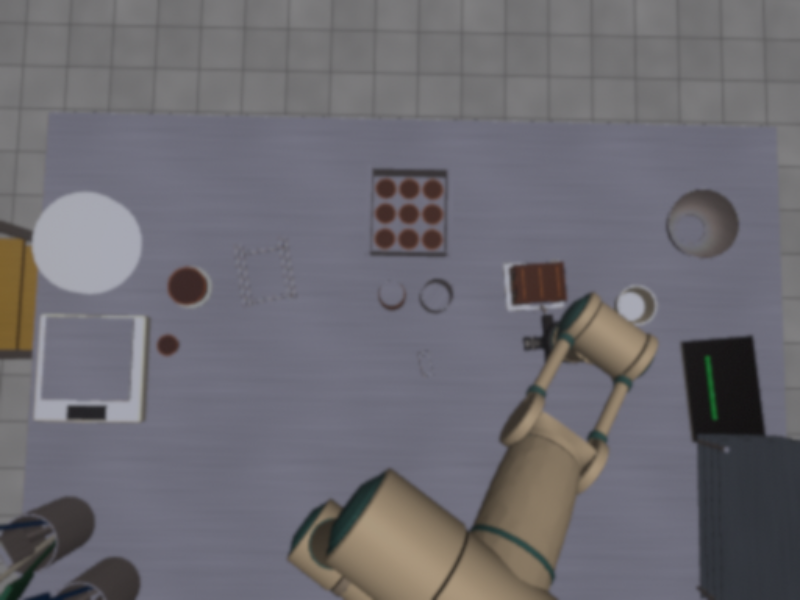

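```bash
python3 - <<'E'
from workcell import workorder,status
print(workorder.job_done(),status.get_clock())
E
```

```text
the job is handed in; nothing more can be done
the job is handed in; nothing more can be done
```

I gripped the spatula by the middle of its handle, slid the blade under the plaque and lifted the plaque off the stand. I carried it level over the jar and canister and handed the job in with it held still over the cake, at about 26 s of the 61 s allowed.

**Last checks:**

| Check | Result |
|---|---|
| Position against the cake's edges | within about 1 mm in each camera, within about 0.3° in yaw |
| Gap from plaque underside to cake | about 15 mm |
| Tilt | about 0.5–0.7° off level by the depth maps, front and left edges slightly low; I left this uncorrected |
| Motion after a 1 s dwell | largest joint speed 0.002 rad/s, so effectively still |
| Other objects | in the last pictures, jar, canister, pan, tart, ramekin and the left tartlet look unmoved |

**Where the evidence is weaker:**
- The gap rests on the arm's own position; depth 6 mm higher agreed within 0.6 mm and I did not measure it again at the final height.
- The two cameras disagreed with each other by about 3 mm in absolute position. I compared plaque and cake within the same camera instead.
- In the top view the plaque covered part of the cake's edge. The fit of the plaque's edge nearest the stand was therefore unusable, and I set the centre from the other edges.
- The right-hand tartlet was hidden by the arm in the last top view and only partly visible in the side view, so I could not fully confirm it had not moved.

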